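# Sort out the swapped vessels on the lab bench

### The arm

A 6-joint arm with a two-finger parallel gripper is mounted at the origin on the work surface. World frame = base frame: x ahead of the robot, y to its left, z up, the work surface at z = 0. Lengths are in mm, angles in rad, forces in N, time in s.
With the tool pointing down it reaches from about 300 to 950 mm from the base axis. Payload 3.1 kg.
Tool frame: the origin (TCP) lies midway between the tips of the shut fingers; the grasp point (between the pads) lies 19 mm behind it; y points along the fingers, x is the direction in which the jaws open and shut, and the axes are right-handed (so a half turn about y gives the same grasp; the last joint's range is limited). The gripper opens to 85 mm and grips with 20 to 120 N. Pads are 22 mm wide; open, the fingers measure 114 mm over their backs; the gripper's body (76 mm by 85 mm) begins 54 mm behind the grasp point. The pads swing forward as they close: fully open they stand 13 mm farther back than shut.
Start: joints at [1.156, 0.308, 1.634, -0, 1.2, -0.07], TCP at [211.281, 588.211, 231.272] pointing down, gripper open.
Joint ranges: [-3.06, 3.06], [-0.79, 1.96], [0.05, 2.63], [-1.19, 4.34], [0.05, 2.64], [-2.94, 2.94]. Speed limits (rad/s): [2.79, 2.79, 3.14, 3.14, 3.14, 3.14].

### API

Orientations are given as a unit quaternion [x, y, z, w].
In Python, from station import arm, snapshot, calibration gives the robot as it stands. The module is installed in compiled form; this text tells all that it offers.
- The arm moves only by the tool send_rows, never from a script. Its argument "increments" is a list that holds one entry, the list of rows, each a list of 4 numbers: the shift along the world's x, y, z in cm, then the turn about the world's z in rad. A call has 1 to 10 rows; each row shifts and turns the commanded pose from where the row before left it; what a row does not reach is not made up. A row lasts 1/12 s, in which the tool goes at most 41.7 mm and 7.16 degrees, less where a joint would pass 70% of its speed; a pose out of reach is approached as far as the arm can. A call with a gripper value outside its range is refused whole. "gripper" is the finger opening in cm, from 0 to 8.54, set as the call begins (left out, the last holds). The fingers move at their own pace and stop on an object; "squeeze" is the grip in N (left out, the last holds). Time passes only in rows, so rows that do not move let the fingers close. It gives the time, the measured TCP pose, the force and the opening at its end, in the units of the state.
- arm.observe(): the state, without advancing time (a new reading comes with each control period).
- snapshot(name): name is "scene" or "top" or "wrist"; returns the picture (400x640x3 uint8, red, green, blue); there is no depth.
- calibration(name): a dict with "vfov" (degrees; the focal length in pixels is half the picture's height over the tangent of half this angle, whatever the lens; pixels are square), "cx", "cy" (the principal point, pixels), "R" (3x3) and "t" (3): a world point X has camera coordinates R X + t. Camera axes: x right, y down, z forward; pixel columns grow to the right and rows downward; lengths in mm; the calibration is good to about 2 mm. A picture is of the moment at which its call begins: read the wrist's pose just before it. calibration takes no time and is no camera call; for the wrist camera it gives the pose at the moment of the call.
- arm.finish_job(): hands the job in, once; it reports no verdict.
The state is a dict: "t": time; "joint_positions": joint angles; "qd": joint speeds; "effort": joint torques, N m; "eef_pos": TCP position; "tcp_rot": TCP orientation; "ft_force": force on the tool from outside, world axes, zero at the start; "moment": the same for the moment, N m; "gripper_width": finger opening in mm.
Only numpy, scipy, OpenCV 4.12 (cv2) and the standard library are available. Lean on these libraries where they do the work, as an engineer would, in place of code of your own. Each camera call takes 0.05 s, during which the arm holds its last target. There are 200 camera calls.

### The job

The vessels on the lab bench stand on each other's places. Put each one upright in the middle of its own place: the steel beaker on the square plate of the stirrer, the squat white jar on the round pan of the balance, the amber dropper bottle in the round dish and the square staining jar in the rectangular tray. The cork mat is free for setting something aside on the way; set the vessels down rather than drop them, do not tip any over, and leave the wooden slide box where it is.

Things in the scene. Friction and masses are not known exactly. Their poses are not given: they have to be found in the camera images.
- beaker_mid (a point): steel beaker: plain open round cup of brushed steel, 56 mm outside diameter all the way up, wall 2.5 mm, 66 mm tall, about 0.12 kg (the other vessels are similar). The point is its centre, on the axis, 33 mm above its underside; z up.
- jar_mid (a point): squat white plastic jar with a closed white screw cap: round, 58 mm diameter (body and cap), 56 mm tall. The point is its centre, on the axis, 28 mm above its underside; z up.
- bottle_mid (a point): small round amber dropper bottle: body 44 mm diameter up to 48 mm height, then a shoulder, a black 24 mm collar and a narrow rubber bulb; 74 mm tall in all. The point is on its axis, 37 mm above its underside (on the 44 mm body); z up.
- stainjar_mid (a point): square staining jar of pale clear glass, 46 x 46 mm in plan and 52 mm tall, on it a fixed 46 x 46 mm black lid (8 mm thick) with a 16 mm knob; 68 mm tall in all. The point is on its axis, 34 mm above its underside; z up, x and y square to its sides.
- balance_top (a point): laboratory balance, fixed: white housing 135 x 112 mm with a small display strip at its robot side and a ROUND steel pan, 104 mm diameter. The point is the centre of the pan's top face, 55 mm above the bench; z up, x from the display across the pan. Right place of the white jar.
- stirrer_top (a point): magnetic stirrer, fixed: grey housing 135 x 112 mm with knob at its robot side and a SQUARE white ceramic plate, 106 x 106 mm. The point is the centre of the plate's top face, 55 mm above the bench; z up, x from the knob side across the plate. Right place of the steel beaker.
- dish_top (a point): shallow ROUND grey dish, fixed: 118 mm outside diameter at the rim, flat floor about 106 mm across, floor 5 mm and rim 10 mm above the bench. The point is the centre of the floor's upper face. Right place of the dropper bottle.
- tray_top (a point): shallow RECTANGULAR steel tray, fixed: 110 x 150 mm outside (x by y), walls 5 mm, floor 5 mm and rim 10 mm above the bench. The point is the centre of the floor's upper face. Right place of the square staining jar.
- mat_top (a point): square cork mat, fixed, 105 x 105 mm and 5 mm thick, empty at the start: the free spot for setting a vessel aside. The point is the centre of its top face.
- slidebox_mid (a point): closed wooden slide box, about 87 x 102 x 33 mm, a bystander to the side of the work. The point is its centre, 16 mm above its underside.

How it is judged:
By the outcome, as a careful person would: the job done as asked, in the order asked, and still so for the second after the job is handed in, with the robot touching nothing.
It also fails if it takes over 144 s, if anything falls off the work surface, if the arm or the gripper's body presses on something with over 40 N, if the wrist force passes 120 N, or if a joint passes its speed limit or range.

## Working session

There is one attempt and no reset: what is moved stays moved. The work goes in short steps, Python scripts to look and compute and a tool call to move; the robot and the scene stay as the last step left them, time stands still between calls to the robot, and variables do not carry over. Pictures are saved under pics/ and viewed, about 12 in all and at most 16, crops included, and the job is handed in when it is done.

Besides the shell and the picture viewer there is one more tool, called after "Request:" as name(argument=value, ...), one argument or row to a line, values as JSON. send_rows: Moves the arm, as the interface text tells. Its arguments: {"type":"object","properties":{"increments":{"type":"array","items":{"type":"array","items":{"type":"array","items":{"type":"number"}}}},"gripper":{"type":"number"},"squeeze":{"type":"number"}},"required":["increments"]}

```bash
mkdir -p pics
python3 - <<'E'
from station import arm,snapshot,calibration
import cv2
print(arm.observe())
for n in("scene","top"):
    c=calibration(n);print(n,c)
    cv2.imwrite(f"pics/{n}1.png",cv2.cvtColor(snapshot(n),cv2.COLOR_RGB2BGR))
E
```

```text
{'t': 0.0, 'joint_positions': array([ 1.15629363e+00,  3.09023342e-01,  1.63520439e+00, -2.30612158e-06,
        1.19968714e+00, -6.96897866e-02]), 'qd': array([ 0.00028575,  0.00029659,  0.00128549,  0.00046338,  0.00047521,
       -0.00095767]), 'effort': array([ 1.96536945e-03, -4.15247655e+01, -2.76671040e+01,  4.51911114e-05,
        1.00140867e-02, -1.13220716e-05]), 'eef_pos': array([210.94886839, 587.44451574, 230.02715591]), 'tcp_rot': array([ 0.57878874,  0.40610814, -0.40751296, -0.57793855]), 'ft_force': array([ 0.47312153, -0.0934178 , -0.02022664]), 'moment': array([-0.00167791,  0.01018376, -0.02380525]), 'gripper_width': 85.53110352493346}
scene {'vfov': 51.52549700434751, 'cx': 323.50940848351166, 'cy': 199.22735509266658, 'R': array([[ 0.89233463,  0.45133301, -0.00611759],
       [ 0.32160254, -0.64523651, -0.6929947 ],
       [-0.31671868,  0.61641574, -0.72091672]]), 't': array([-487.14770877, -102.29009645, 1332.21472326])}
top {'vfov': 49.12601246973213, 'cx': 318.6375475842675, 'cy': 201.06550160147688, 'R': array([[-0.00867092, -0.99986579, -0.01390025],
       [-0.99154225,  0.01039722, -0.12936717],
       [ 0.12949433,  0.01266096, -0.99149933]]), 't': array([  19.45656362,  553.8548744 , 1010.67794227])}
```

View pics/top1.png

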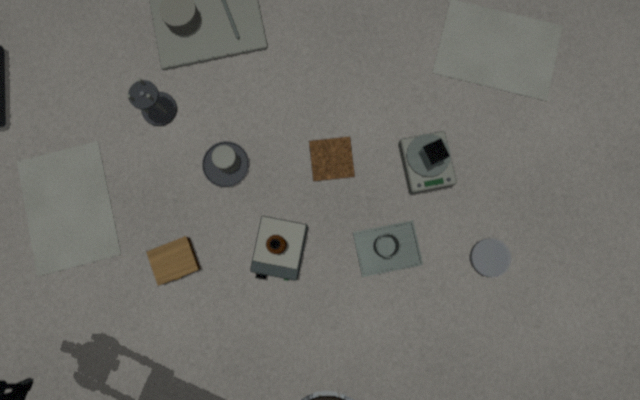

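View pics/scene1.png

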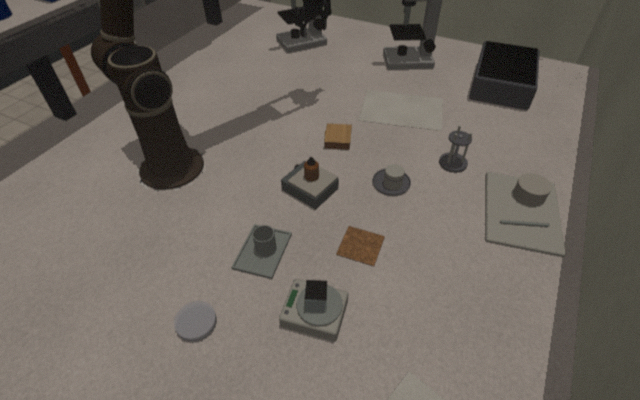

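```bash
cat > h.py <<'E'
from station import arm,snapshot,calibration
import cv2,numpy as np
def f(c): return 200/np.tan(np.radians(c["vfov"]/2))
def ray(c,u,v,z):
    R,t=np.array(c["R"]),np.array(c["t"]); d=R.T@np.array([(u-c["cx"])/f(c),(v-c["cy"])/f(c),1]); o=-R.T@t
    return (o+d*(z-o[2])/d[2])[:2].round(1)
def proj(c,X):
    p=np.array(c["R"])@np.array(X,float)+np.array(c["t"]); return (p[:2]/p[2]*f(c)+[c["cx"],c["cy"]])
def save(im,n): cv2.imwrite(f"pics/{n}.png",im[...,::-1])
E
python3 - <<'E'
from h import *
T,S=calibration("top"),calibration("scene")
for n,z,a,b in [("mat",5,(332,159),(361,246)),("jar top",61,(224,157),(396,171)),("dish",5,(226,164),(391,182)),("bottle",129,(276,243),(311,158)),("stirrer",55,(281,241),(311,178)),
 ("beaker top",71,(386,244),(264,230)),("tray",8,(387,248),(262,251)),("stain lid",115,(435,152),(316,284)),("pan",55,(428,156),(320,306)),("box",33,(172,260),(338,130))]:
    print(n,ray(T,*a,z),ray(S,*b,z))
c=cv2.resize(cv2.imread("pics/top1.png")[120:290,140:450],None,fx=2.5,fy=2.5,interpolation=cv2.INTER_CUBIC);cv2.imwrite("pics/topc.png",cv2.convertScaleAbs(c,alpha=1.5))
w=calibration("wrist");print(w);save(snapshot("wrist"),"w0")
E
```

```text
mat [663.5 -19.7] [669.4 -23.1]
jar top [658.6 237.5] [666.2 237.2]
dish [653.9 245.2] [654.5 244.3]
bottle [451.8 105.6] [452.9 107.9]
stirrer [458.9 102.2] [452.5 104.3]
beaker top [ 449.2 -138.9] [ 444.5 -134.9]
tray [ 441.5 -149.8] [ 444.1 -156.7]
stain lid [ 651.6 -247.9] [ 650.6 -241.3]
pan [ 656.6 -246.5] [ 666.3 -254.7]
box [417.3 362.8] [411.2 376. ]
{'vfov': 62.54510355316859, 'cx': 319.2943812550636, 'cy': 200.6312627890376, 'R': array([[ 0.33768037,  0.94125979, -0.00140457],
       [ 0.897439  , -0.32150877,  0.3020519 ],
       [ 0.28385773, -0.10325752, -0.95329045]]), 't': array([-624.05774387,  -39.15339022,  379.60382346])}
```

View pics/topc.png

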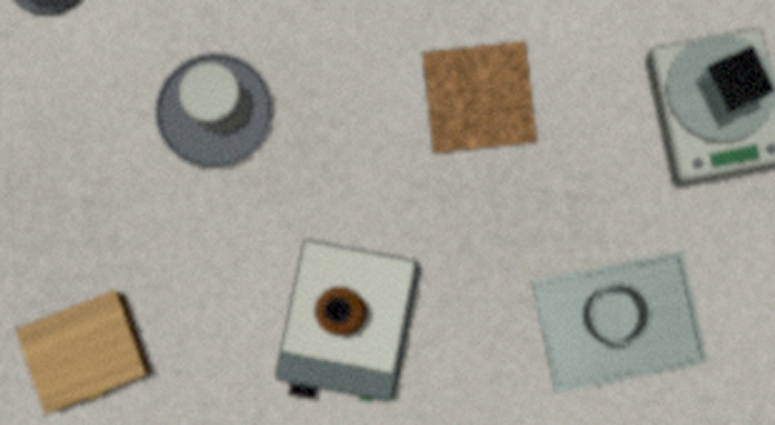

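View pics/w0.png

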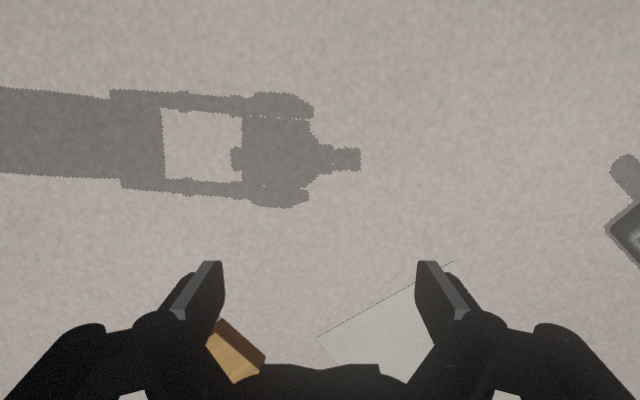

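Request:
send_rows(
  increments=[
    [[1.75,-3.45,0,0.034],[1.75,-3.45,0,0.034],[1.75,-3.45,0,0.034],[1.75,-3.45,0,0.034],[1.75,-3.45,0,0.034],[1.75,-3.45,0,0.034],[1.75,-3.45,0,0.034],[1.75,-3.45,0,0.034],[1.75,-3.45,0,0.034],[1.75,-3.45,0,0.034]],
  ],
  gripper=8.5,
)

```text
t: 0.98
eef_pos: [386.5, 241.4, 231.2]
tcp_rot: [0.501, 0.499, -0.499, -0.501]
ft_force: [0.4, 0.8, 0.2]
gripper_width: 85.2
```

Request:
send_rows(
  increments=[
    [[1.75,-3.45,0,0],[1.75,-3.45,0,0],[1.75,-3.45,0,0],[1.75,-3.45,0,0],[0,0,0,0],[0,0,0,0]],
  ],
)

```text
t: 1.48
eef_pos: [456.8, 103.4, 231.1]
tcp_rot: [-0.502, -0.498, 0.498, 0.503]
ft_force: [-0.5, -0.6, 0.1]
gripper_width: 84.8
```

Run:
```python
from h import *
import pickle
s=arm.observe();print(s["eef_pos"],s["joint_positions"].round(3))
c=calibration("wrist");pickle.dump(c,open("c1.pkl","wb"));save(snapshot("wrist"),"w1")
R=c["R"];print(np.degrees(np.arctan2(R[0][1],R[0][0])))
```

```text
[456.80115845 103.4080222  231.11818799] [ 1.290e-01  1.000e-03  1.989e+00  0.000e+00  1.152e+00 -1.432e+00]
89.47301193512325
```

View pics/w1.png

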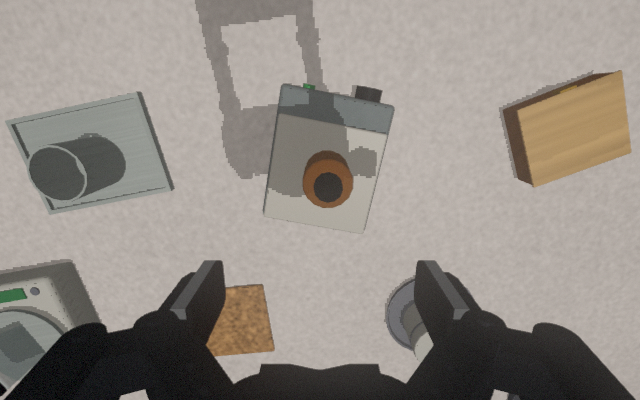

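Run:
```python
from h import *
import pickle
c=pickle.load(open("c1.pkl","rb"))
print("cam",-np.array(c["R"]).T@c["t"])
for n,z,p in [("bottle top",129,(328,187)),("bottle shoulder",103,(328,178)),("beaker rim",71,(57,173)),("mat corners",5,(263,285)),("mat",5,(273,351))]: print(n,ray(c,*p,z))
for n,z,P in [("plate",55,[(279,113),(388,134),(367,233),(264,214)]),("tray",10,[(8,121),(142,93),(173,188),(50,212)])]:
    q=np.array([ray(c,*p,z) for p in P]);print(n,q.tolist(),q.mean(0),[np.linalg.norm(q[i]-q[i-1]).round(1) for i in range(4)])
im=cv2.imread("pics/w1.png")[130:225,280:375]
h=cv2.cvtColor(im,cv2.COLOR_BGR2HSV);m=((h[...,1]>110)).astype(np.uint8);ys,xs=np.where(m);print(xs.min()+280,xs.max()+280,ys.min()+130,ys.max()+130)
for X in [(456,104)]:
    for z,r in((129,6),(103,22),(55,22)):
        t=np.linspace(0,6.28,40);q=np.array([proj(c,(X[0]+r*np.cos(a),X[1]+r*np.sin(a),z)) for a in t]);print(z,q.min(0),q.max(0))
```

```text
cam [379.33006514 104.21397264 373.79852913]
bottle top [445.9 110.5]
bottle shoulder [445.1 111.2]
beaker rim [ 445.7 -142.5]
mat corners [608.6  30.4]
mat [712.1  37.9]
plate [[393.9, 66.6], [414.2, 169.7], [516.4, 153.2], [494.2, 46.5]] [454.675 109.   ] [np.float64(102.3), np.float64(105.1), np.float64(103.5), np.float64(109.0)]
tray [[401.5, -230.6], [374.3, -81.6], [477.8, -63.9], [505.5, -212.0]] [ 439.775 -147.025] [np.float64(105.7), np.float64(151.5), np.float64(105.0), np.float64(150.7)]
303 351 152 207
129 [311.98190044 192.18546774] [327.37733262 206.86672222]
103 [293.86382733 165.15022505] [345.37488253 214.69024077]
55 [297.38691091 155.32268788] [341.68513308 198.4603425 ]
```

Request:
send_rows(
  increments=[
    [[-0.35,0.38,-1.5,0],[-0.35,0.38,-2.5,0],[0,0,-3,0],[0,0,-3,0],[0,0,-2.5,0],[0,0,-2,0],[0,0,-1.5,0],[0,0,-0.5,0],[0,0,0,0]],
  ],
)

```text
t: 2.28
eef_pos: [447.1, 113.9, 64.9]
tcp_rot: [-0.5, -0.498, 0.5, 0.502]
ft_force: [-0.5, -0.4, 0.7]
gripper_width: 84.7
```

Request:
send_rows(
  increments=[
    [[0,0,0,0],[0,0,0,0],[0,0,0,0],[0,0,0,0],[0,0,0,0],[0,0,0,0],[0,0,0,0],[0,0,0,0]],
  ],
  gripper=3.5,
  squeeze=30,
)

```text
t: 2.95
eef_pos: [450.6, 113.1, 67.6]
tcp_rot: [0.502, 0.5, -0.498, -0.501]
ft_force: [-0.6, 0.9, 6.2]
gripper_width: 43.1
```

Run:
```python
from h import *
import pickle
s=arm.observe();print(s["eef_pos"],s["gripper_width"],s["ft_force"])
c=calibration("wrist");pickle.dump(c,open("c2.pkl","wb"));save(snapshot("wrist"),"w2")
```

```text
[450.59604615 113.07899597  67.64851496] 43.14284481767598 [-0.58967894  0.94208624  6.15139225]
```

View pics/w2.png

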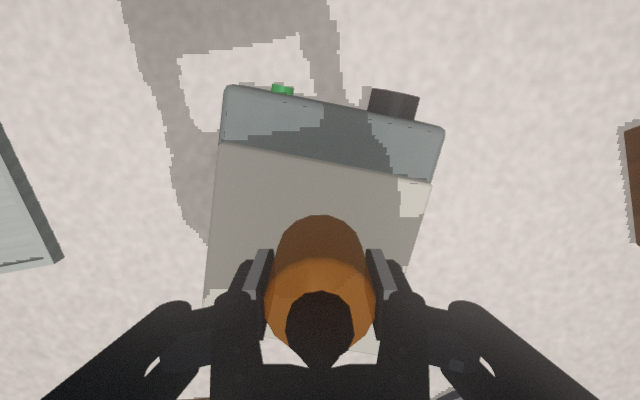

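Request:
send_rows(
  increments=[
    [[0,0,1.5,0],[0,0,2,0],[0.8,-0.5,2,0],[2.5,-1.5,0.5,0],[3.1,-1.9,0,0],[3.1,-1.9,0,0],[3.1,-1.9,0,0],[3.1,-1.9,0,0],[3.1,-1.9,0,0],[2.0,-1.2,-1,0]],
  ],
)

```text
t: 3.83
eef_pos: [662.0, -16.8, 118.6]
tcp_rot: [0.504, 0.5, -0.497, -0.5]
ft_force: [-0.3, 0.0, -0.1]
gripper_width: 43.1
```

Request:
send_rows(
  increments=[
    [[0.6,-0.4,-2,0],[0,0,-3,0],[0,0,-2,0],[0,0,-1,0],[0,0,-0.7,0],[0,0,-0.4,0],[0,0,-0.4,0],[0,0,0,0]],
  ],
)

```text
t: 4.5
eef_pos: [663.8, -18.1, 21.8]
tcp_rot: [0.501, 0.499, -0.499, -0.501]
ft_force: [0.1, -0.1, -0.6]
gripper_width: 43.0
```

Request:
send_rows(
  increments=[
    [[0,0,-0.2,0],[0,0,-0.1,0],[0,0,0,0]],
  ],
)

```text
t: 4.75
eef_pos: [663.8, -18.1, 19.1]
tcp_rot: [0.502, 0.499, -0.499, -0.501]
ft_force: [-0.6, -0.1, -0.5]
gripper_width: 43.1
```

Request:
send_rows(
  increments=[
    [[0,0,-0.1,0],[0,0,0,0],[0,0,0,0]],
  ],
)

```text
t: 5.0
eef_pos: [663.7, -18.2, 17.8]
tcp_rot: [0.501, 0.499, -0.499, -0.501]
ft_force: [-0.3, 0.2, 0.5]
gripper_width: 43.2
```

Request:
send_rows(
  increments=[
    [[0,0,-0.1,0],[0,0,0,0],[0,0,0,0]],
  ],
)

```text
t: 5.25
eef_pos: [663.7, -18.2, 17.7]
tcp_rot: [0.501, 0.499, -0.499, -0.501]
ft_force: [-1.2, -0.1, 6.1]
gripper_width: 43.0
```

Request:
send_rows(
  increments=[
    [[0,0,0,0],[0,0,0,0],[0,0,0,0],[0,0,0.2,0],[0,0,1.5,0],[0,0,3,0],[0,0,3.8,0],[0,0,4,0],[0,0,4,0],[0,0,2.5,0]],
  ],
  gripper=8.5,
)

```text
t: 6.08
eef_pos: [665.5, -18.4, 212.9]
tcp_rot: [0.503, 0.501, -0.497, -0.499]
ft_force: [1.1, -0.1, -0.1]
gripper_width: 85.1
```

Request:
send_rows(
  increments=[
    [[-2,-1.1,1,0],[-3.3,-1.9,0,0],[-3.3,-1.9,0,0],[-3.3,-1.9,0,0],[-3.3,-1.9,0,0],[-3.3,-1.9,0,0],[-3.2,-1.7,0,0],[0,0,0,0],[0,0,0,0]],
  ],
)

```text
t: 6.83
eef_pos: [445.2, -141.8, 217.3]
tcp_rot: [0.502, 0.498, -0.498, -0.501]
ft_force: [0.4, -0.0, 0.3]
gripper_width: 84.9
```

Run:
```python
from h import *
import pickle
s=arm.observe();print(s["eef_pos"],s["gripper_width"],s["ft_force"])
c=calibration("wrist");pickle.dump(c,open("c3.pkl","wb"));save(snapshot("wrist"),"w3")
```

```text
[ 445.24361649 -141.83833443  217.27596418] 84.92132935302912 [ 0.35172001 -0.03415794  0.34691976]
```

View pics/w3.png

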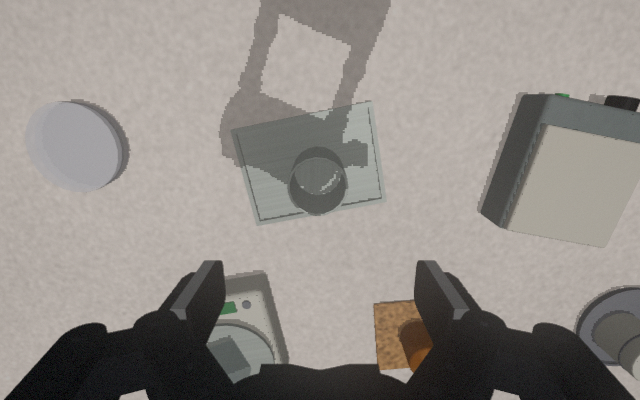

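Run:
```python
from h import *
import pickle
c=pickle.load(open("c3.pkl","rb"))
print("rim",ray(c,318,186,71))
P=[(234,130),(372,101),(385,199),(260,224)]
q=np.array([ray(c,*p,10) for p in P]);print(q.tolist(),q.mean(0))
for x,y in [(443,-141),(448,-141)]:
    for z in(71,5):
        t=np.linspace(0,6.28,40);e=np.array([proj(c,(x+28*np.cos(a),y+28*np.sin(a),z)) for a in t]);print(x,z,e.min(0),e.max(0))
im=cv2.imread("pics/w3.png")[100:225,235:385];cv2.imwrite("pics/w3c.png",cv2.convertScaleAbs(cv2.resize(im,None,fx=5,fy=4.8,interpolation=cv2.INTER_CUBIC),alpha=1.4))
```

```text
rim [ 445.7 -142.8]
[[401.1, -230.3], [373.2, -87.5], [477.7, -68.7], [506.6, -209.7]] [ 439.65 -149.05]
443 71 [288.99726929 152.35001988] [350.87785697 212.24499413]
443 5 [294.264218   142.22223075] [345.35548652 192.39040608]
448 71 [289.19158547 157.98981153] [350.75795644 217.2782943 ]
448 5 [294.40270089 146.90378303] [345.2795824  196.65199481]
```

View pics/w3c.png

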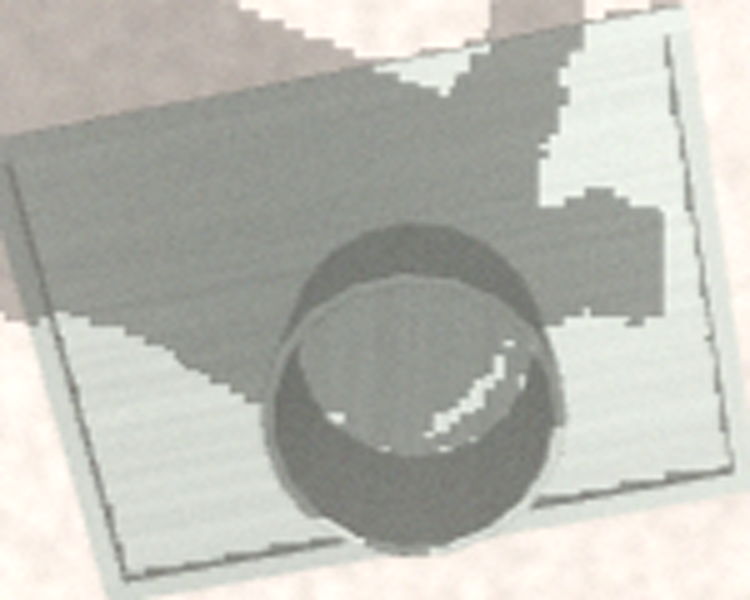

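Request:
send_rows(
  increments=[
    [[0.2,-0.1,-2,0],[0,0,-3.5,0],[0,0,-3.5,0],[0,0,-3.5,0],[0,0,-3,0],[0,0,-2,0],[0,0,-1.2,0],[0,0,-0.5,0],[0,0,0,0],[0,0,0,0]],
  ],
)

```text
t: 7.72
eef_pos: [449.8, -142.1, 24.7]
tcp_rot: [0.501, 0.499, -0.499, -0.501]
ft_force: [0.2, -0.7, 0.6]
gripper_width: 85.0
```

Request:
send_rows(
  increments=[
    [[0,0,0,0],[0,0,0,0],[0,0,0,0],[0,0,0,0],[0,0,0,0],[0,0,0,0],[0,0,0,0]],
  ],
  gripper=4.8,
)

```text
t: 8.3
eef_pos: [449.7, -142.7, 25.8]
tcp_rot: [0.502, 0.499, -0.498, -0.5]
ft_force: [0.1, 1.2, 6.7]
gripper_width: 56.3
```

Request:
send_rows(
  increments=[
    [[0,0,1,0],[0,0,2.5,0],[0,0,3,0],[0.1,1,2,0],[0.1,2.5,0.5,0],[0.1,3.5,0,0],[0.1,3.5,0,0],[0.1,3.5,0,0],[0.1,3.5,0,0],[0.1,3.5,0,0]],
  ],
)

```text
t: 9.13
eef_pos: [454.8, 69.3, 114.9]
tcp_rot: [0.501, 0.499, -0.499, -0.501]
ft_force: [0.4, -0.4, -0.9]
gripper_width: 56.2
```

Request:
send_rows(
  increments=[
    [[0,2.7,0,0],[0,1.3,-0.5,0],[0,0.2,-1.2,0],[0,0,-1,0],[0,0,-0.6,0],[0,0,-0.3,0],[0,0,0,0],[0,0,0,0]],
  ],
)

```text
t: 9.8
eef_pos: [455.2, 109.2, 78.2]
tcp_rot: [-0.501, -0.498, 0.499, 0.502]
ft_force: [-0.8, -0.8, -1.5]
gripper_width: 55.9
```

Request:
send_rows(
  increments=[
    [[0.2,0,-0.1,0],[0,0,-0.1,0],[0,0,0,0],[0,0,0,0]],
  ],
)

```text
t: 10.13
eef_pos: [457.5, 109.7, 76.5]
tcp_rot: [0.501, 0.499, -0.499, -0.501]
ft_force: [-0.1, 0.3, -1.0]
gripper_width: 56.2
```

Request:
send_rows(
  increments=[
    [[0,0,-0.1,0],[0,0,0,0],[0,0,0,0]],
  ],
)

```text
t: 10.38
eef_pos: [457.6, 109.8, 75.8]
tcp_rot: [0.501, 0.499, -0.499, -0.501]
ft_force: [-1.4, -1.3, 4.2]
gripper_width: 56.1
```

Request:
send_rows(
  increments=[
    [[0,0,0,0],[0,0,0,0],[0,0,0,0],[0,0,0.2,0],[0,0,1.5,0],[0,0,3,0],[0,0,4,0],[0,0,4,0],[0,0,3,0],[0,0,1.3,0]],
  ],
  gripper=8.5,
)

```text
t: 11.22
eef_pos: [460.2, 110.3, 250.8]
tcp_rot: [0.503, 0.501, -0.496, -0.499]
ft_force: [0.8, -0.5, -0.3]
gripper_width: 85.4
```

Run:
```python
from h import *
import pickle
s=arm.observe();print(s["eef_pos"],s["gripper_width"],s["ft_force"])
c=calibration("wrist");pickle.dump(c,open("c4.pkl","wb"));im=snapshot("wrist");save(im,"w4");save(cv2.resize(im[70:270,200:450],None,fx=3,fy=3,interpolation=cv2.INTER_CUBIC),"w4c")
```

```text
[460.16264181 110.30541331 250.76698608] 85.35559715738715 [ 0.75087471 -0.50921425 -0.31027436]
```

View pics/w4c.png

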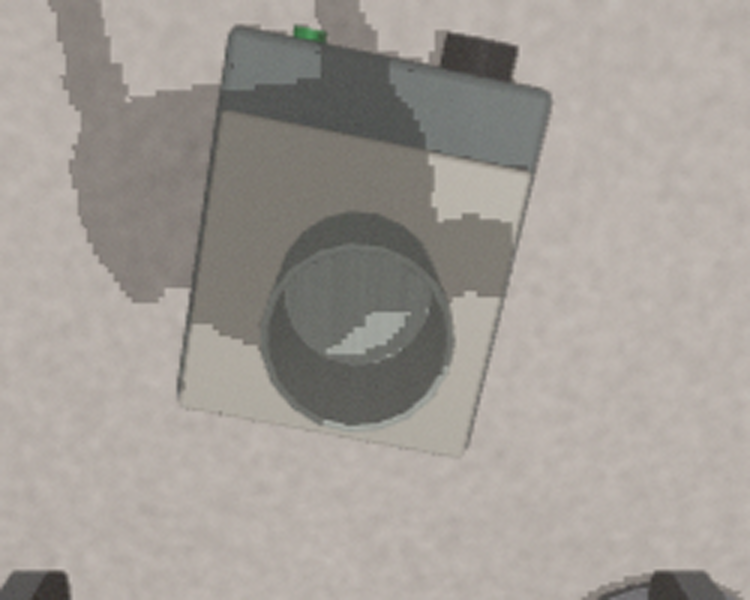

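Request:
send_rows(
  increments=[
    [[1.9,-3.5,0,0.033],[1.9,-3.5,0,0.033],[1.9,-3.5,0,0.033],[1.9,-3.5,0,0.033],[1.9,-3.5,0,0.033],[1.9,-3.5,0,0.033],[1.9,-3.5,0,0.033],[1.9,-3.5,0,0.033],[1.9,-3.5,0,0.033],[1.9,-3.5,0,0.033]],
  ],
)

```text
t: 12.1
eef_pos: [647.2, -241.7, 243.2]
tcp_rot: [-0.411, -0.574, 0.575, 0.413]
ft_force: [0.5, -0.1, 0.6]
gripper_width: 85.2
```

Request:
send_rows(
  increments=[
    [[0.4,-0.5,0,0],[0,0,0,0],[0,0,0,0]],
  ],
)

```text
t: 12.35
eef_pos: [650.3, -244.7, 243.2]
tcp_rot: [-0.411, -0.574, 0.574, 0.414]
ft_force: [0.3, 0.4, 0.0]
gripper_width: 85.1
```

Run:
```python
from h import *
import pickle
s=arm.observe();print(s["eef_pos"],s["gripper_width"],s["ft_force"])
c=calibration("wrist");pickle.dump(c,open("c5.pkl","wb"));im=snapshot("wrist");save(im,"w5");save(cv2.resize(im[50:270,190:460],None,fx=2.7,fy=2.7,interpolation=cv2.INTER_CUBIC),"w5c")
R=c["R"];print(np.degrees(np.arctan2(R[0][1],R[0][0])))
```

```text
[ 650.30364336 -244.73934324  243.22847393] 85.07889407547802 [0.34441109 0.39155727 0.00849887]
108.58918505927691
```

View pics/w5c.png

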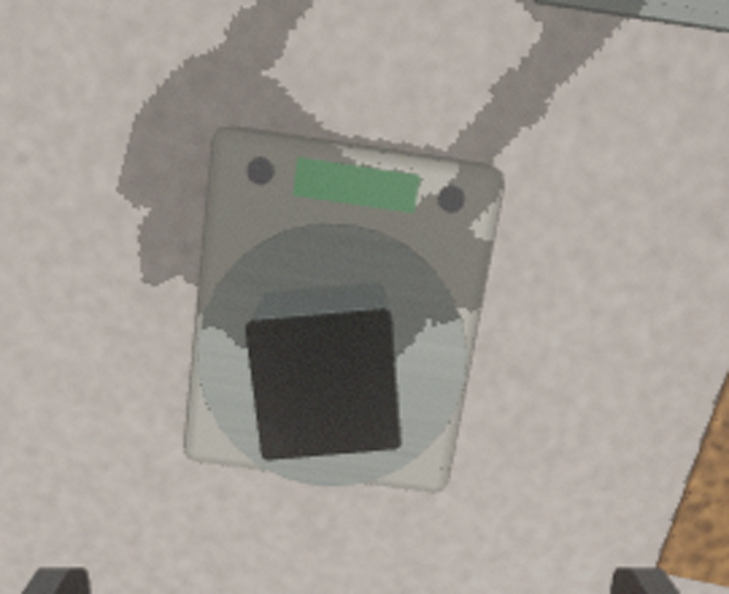

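Run:
```python
from h import *
import pickle
def quad(c,P,z,s,o):
    q=np.array([ray(c,p[0]/s+o[0],p[1]/s+o[1],z) for p in P]);print(q.tolist(),"mean",q.mean(0),[np.linalg.norm(q[i]-q[i-1]).round(1) for i in range(4)],
     "az",[np.degrees(np.arctan2(*(q[i]-q[i-1])[::-1])).round(1) for i in range(4)])
c=pickle.load(open("c4.pkl","rb"))
print("beaker",ray(c,319.2,182.3,121));quad(c,[(222,111),(530,170),(465,456),(182,406)],55,3,(200,70))
c=pickle.load(open("c5.pkl","rb"))
quad(c,[(247,322),(388,310),(400,448),(262,460)],115,2.7,(190,50))
print("pan",ray(c,332/2.7+190,355/2.7+50,55))
for x,y in [(652,-247)]:
    t=np.linspace(0,6.28,60);e=np.array([proj(c,(x+52*np.cos(a),y+52*np.sin(a),55)) for a in t]);print(x,((e.min(0)-[190,50])*2.7),((e.max(0)-[190,50])*2.7))
```

```text
beaker [453.8 110.7]
[[394.4, 66.5], [413.9, 168.8], [516.9, 150.0], [496.9, 47.2]] mean [455.525 108.125] [np.float64(104.3), np.float64(104.1), np.float64(104.7), np.float64(104.7)] az [np.float64(169.3), np.float64(79.2), np.float64(-10.3), np.float64(-101.0)]
[[641.8, -280.3], [624.4, -240.0], [665.9, -221.3], [684.1, -262.6]] mean [ 654.05 -251.05] [np.float64(45.9), np.float64(43.9), np.float64(45.5), np.float64(45.1)] az [np.float64(-157.3), np.float64(113.4), np.float64(24.3), np.float64(-66.2)]
pan [ 658.1 -248.1]
652 [203.17158372 201.84165967] [475.99803912 468.27042401]
```

Request:
send_rows(
  increments=[
    [[0.2,-0.3,-1.5,0.043],[0.2,-0.3,-3,0.043],[0,0,-3.5,0],[0,0,-3.5,0],[0,0,-2.5,0],[0,0,-1.7,0],[0,0,-1,0],[0,0,-0.5,0],[0,0,0,0],[0,0,0,0]],
  ],
)

```text
t: 13.23
eef_pos: [656.1, -250.9, 74.7]
tcp_rot: [0.388, 0.592, -0.592, -0.386]
ft_force: [0.0, -1.5, -1.0]
gripper_width: 84.9
```

Request:
send_rows(
  increments=[
    [[0,0,0,0],[0,0,0,0],[0,0,0,0],[0,0,0,0],[0,0,0,0],[0,0,0,0],[0,0,0,0],[0,0,0,0]],
  ],
  gripper=3.8,
)

```text
t: 13.9
eef_pos: [656.2, -251.6, 74.8]
tcp_rot: [0.388, 0.592, -0.591, -0.387]
ft_force: [-0.4, 0.6, 5.4]
gripper_width: 45.8
```

Request:
send_rows(
  increments=[
    [[0,0,1,0],[0,0,2,0],[-0.7,0.3,1,0],[-2.4,1.1,0,-0.035],[-3.4,1.7,0,-0.035],[-3.4,1.7,0,-0.035],[-3.4,1.7,0,-0.035],[-3.4,1.7,0,-0.035],[-3,1.4,0,-0.04],[-1.5,0.6,0,0]],
  ],
)

```text
t: 14.73
eef_pos: [437.1, -146.2, 111.8]
tcp_rot: [-0.446, -0.546, 0.547, 0.451]
ft_force: [0.5, -0.2, -3.3]
gripper_width: 45.8
```

Request:
send_rows(
  increments=[
    [[-0.3,0.1,-1.5,0],[0,0,-3,0],[0,0,-2,0],[0,0,-1,0],[0,0,-0.6,0],[0,0,-0.3,0],[0,0,0,0],[0,0,0,0]],
  ],
)

```text
t: 15.4
eef_pos: [441.2, -148.6, 30.0]
tcp_rot: [0.449, 0.547, -0.546, -0.448]
ft_force: [0.4, -0.3, -1.6]
gripper_width: 45.5
```

Position is right; lower the last 5 mm.

Request:
send_rows(
  increments=[
    [[0,0,-0.2,0],[0,0,-0.15,0],[0,0,-0.1,0],[0,0,0,0],[0,0,0,0]],
  ],
)

```text
t: 15.82
eef_pos: [440.3, -148.2, 24.9]
tcp_rot: [0.449, 0.547, -0.547, -0.449]
ft_force: [0.1, -0.2, -1.4]
gripper_width: 45.7
```

Request:
send_rows(
  increments=[
    [[0,0,-0.08,0],[0,0,0,0],[0,0,0,0]],
  ],
)

```text
t: 16.07
eef_pos: [440.4, -148.3, 24.7]
tcp_rot: [-0.449, -0.547, 0.547, 0.449]
ft_force: [-2.7, 1.1, 6.1]
gripper_width: 45.8
```

Request:
send_rows(
  increments=[
    [[0,0,0,0],[0,0,0,0],[0,0,0,0],[0,0,0.2,0],[0,0,1.5,0],[0,0,3,0],[0,0,4,0],[0,0,4,0],[0,0,4,0],[0,0,3.5,0]],
  ],
  gripper=8.5,
)

```text
t: 16.9
eef_pos: [440.5, -148.3, 228.7]
tcp_rot: [0.449, 0.547, -0.546, -0.448]
ft_force: [-0.2, -0.9, 0.4]
gripper_width: 85.0
```

Request:
send_rows(
  increments=[
    [[1.8,3.3,0,-0.02],[1.8,3.3,0,-0.02],[1.8,3.3,0,-0.02],[1.8,3.3,0,-0.02],[1.8,3.3,0,-0.02],[1.8,3.3,0,-0.02],[1.8,3.3,0,-0.02],[1.8,3.3,0,-0.02],[1.8,3.3,0,-0.02],[1.8,3.3,0,-0.02]],
  ],
)

```text
t: 17.73
eef_pos: [620.7, 183.6, 225.7]
tcp_rot: [-0.501, -0.499, 0.499, 0.501]
ft_force: [0.5, -0.4, -0.0]
gripper_width: 85.0
```

Request:
send_rows(
  increments=[
    [[1.8,3.3,0,0],[1.7,2.8,0,0],[0,0,0,0],[0,0,0,0],[0,0,0,0]],
  ],
)

```text
t: 18.15
eef_pos: [654.6, 242.3, 225.2]
tcp_rot: [-0.501, -0.498, 0.5, 0.501]
ft_force: [0.2, -0.5, 0.2]
gripper_width: 85.1
```

Run:
```python
from h import *
import pickle
s=arm.observe();print(s["eef_pos"],s["gripper_width"],s["ft_force"])
c=calibration("wrist");pickle.dump(c,open("c6.pkl","wb"));im=snapshot("wrist");save(im,"w6");save(cv2.resize(im[60:260,190:450],None,fx=2.8,fy=2.8,interpolation=cv2.INTER_CUBIC),"w6c")
R=c["R"];print(np.degrees(np.arctan2(R[0][1],R[0][0])))
```

```text
[654.61352289 242.33539604 225.15592111] 85.13057191971949 [ 0.15280854 -0.53848741  0.22909028]
89.82746711139283
```

View pics/w6c.png

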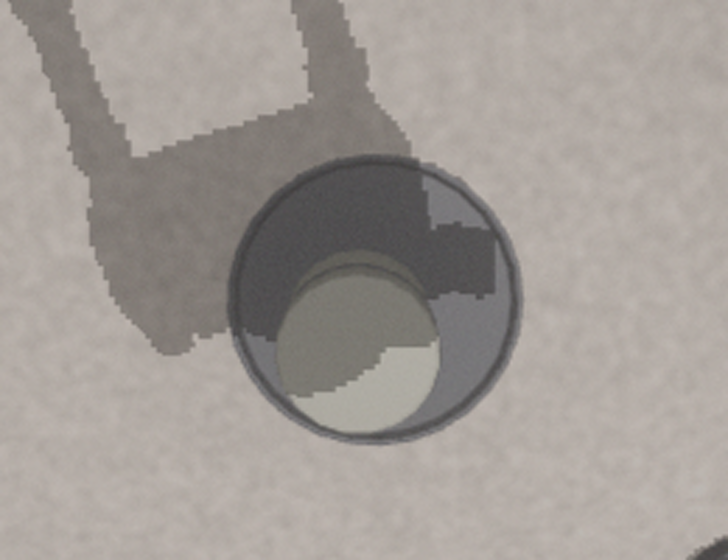

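Run:
```python
from h import *
import pickle
c=pickle.load(open("c6.pkl","rb"))
from scipy.optimize import least_squares
def fit(lo,hi,z,r):
    lo=np.array(lo)/2.8+[190,60];hi=np.array(hi)/2.8+[190,60];t=np.linspace(0,6.2832,120)
    def g(p):
        e=np.array([proj(c,(p[0]+r*np.cos(a),p[1]+r*np.sin(a),z)) for a in t]);return np.r_[e.min(0)-lo,e.max(0)-hi]
    s=least_squares(g,[650,240]);return s.x.round(1),s.fun.round(1)
print(fit((277,272),(440,433),61,29),fit((228,154),(522,445),10,59))
```

```text
(array([660.1, 241.2]), array([-1. , -0.3,  1. ,  0.4])) (array([654.2, 247.5]), array([-0.9, -0.4,  0.9,  0.6]))
```

Request:
send_rows(
  increments=[
    [[0.3,-0.1,-2,0],[0.25,0,-3.5,0],[0,0,-3.5,0],[0,0,-3.5,0],[0,0,-3.2,0],[0,0,-2,0],[0,0,-1.5,0],[0,0,-1,0],[0,0,0,0],[0,0,0,0]],
  ],
)

```text
t: 19.03
eef_pos: [661.4, 241.4, 24.8]
tcp_rot: [0.501, 0.499, -0.499, -0.501]
ft_force: [0.3, 0.1, 1.1]
gripper_width: 85.1
```

Request:
send_rows(
  increments=[
    [[0,0,0,0],[0,0,0,0],[0,0,0,0],[0,0,0,0],[0,0,0,0],[0,0,0,0],[0,0,0,0]],
  ],
  gripper=5,
)

```text
t: 19.62
eef_pos: [662.7, 242.4, 26.6]
tcp_rot: [0.502, 0.5, -0.498, -0.5]
ft_force: [-0.8, -0.8, 6.1]
gripper_width: 56.6
```

Request:
send_rows(
  increments=[
    [[0,0,1,0],[0,0,2.5,0],[0,0,3.5,0],[0,0,3.5,0],[0,-1,1.5,0],[0,-2.5,0,0],[0,-3.5,0,0],[0,-3.8,0,0],[0,-3.8,0,0],[0,-3.8,0,0]],
  ],
)

```text
t: 20.45
eef_pos: [659.5, 55.7, 143.2]
tcp_rot: [-0.5, -0.499, 0.5, 0.501]
ft_force: [0.1, -0.0, -0.9]
gripper_width: 56.9
```

Request:
send_rows(
  increments=[
    [[0,-3.8,0,0],[0,-3.8,0,0],[0,-3.8,0,0],[0,-3.8,0,0],[0,-3.8,0,0],[0,-3.8,0,0],[0,-3.3,0,0],[0,-2.5,0,0],[0,-1.5,0,0],[0,-0.5,0,0]],
  ],
)

```text
t: 21.28
eef_pos: [659.6, -251.2, 143.2]
tcp_rot: [-0.502, -0.498, 0.499, 0.502]
ft_force: [0.1, 0.3, -1.4]
gripper_width: 56.8
```

Request:
send_rows(
  increments=[
    [[0,0,-1,0],[0,0,-2,0],[0,0,-2,0],[0,0,-0.8,0],[0,0,-0.3,0],[0,0,0,0],[0,0,0,0]],
  ],
)

```text
t: 21.87
eef_pos: [661.4, -247.4, 83.5]
tcp_rot: [0.501, 0.499, -0.499, -0.5]
ft_force: [0.4, 0.5, -0.7]
gripper_width: 56.8
```

Request:
send_rows(
  increments=[
    [[0,-0.1,-0.3,0],[0,0,-0.2,0],[0,0,-0.1,0],[0,0,0,0],[0,0,0,0]],
  ],
)

```text
t: 22.28
eef_pos: [660.8, -249.3, 77.2]
tcp_rot: [0.501, 0.499, -0.499, -0.501]
ft_force: [0.5, -0.6, -2.0]
gripper_width: 57.1
```

Request:
send_rows(
  increments=[
    [[0,0,-0.1,0],[0,0,0,0],[0,0,0,0]],
  ],
)

```text
t: 22.53
eef_pos: [661.0, -249.4, 76.7]
tcp_rot: [0.501, 0.499, -0.499, -0.501]
ft_force: [-1.1, -0.2, 2.0]
gripper_width: 56.4
```

Request:
send_rows(
  increments=[
    [[0,0,-0.05,0],[0,0,0,0],[0,0,0,0]],
  ],
)

```text
t: 22.78
eef_pos: [661.0, -249.4, 76.6]
tcp_rot: [0.501, 0.499, -0.499, -0.501]
ft_force: [-2.7, 0.5, 3.7]
gripper_width: 57.0
```

Request:
send_rows(
  increments=[
    [[0,0,0,0],[0,0,0,0],[0,0,0,0],[0,0,0.2,0],[0,0,1.5,0],[0,0,3,0],[0,0,4,0],[0,0,4,0],[0,0,2.5,0],[0,0,0,0]],
  ],
  gripper=8.5,
)

```text
t: 23.62
eef_pos: [665.6, -251.3, 238.5]
tcp_rot: [0.506, 0.501, -0.497, -0.495]
ft_force: [1.4, 0.3, 0.3]
gripper_width: 85.2
```

Run:
```python
from h import *
import pickle
s=arm.observe();print(s["eef_pos"],s["gripper_width"],s["ft_force"])
c=calibration("wrist");pickle.dump(c,open("c7.pkl","wb"));im=snapshot("wrist");save(im,"w7")
```

```text
[ 665.58700589 -251.25426466  238.54826189] 85.22770686883824 [1.41309065 0.30668288 0.30962281]
```

Request:
send_rows(
  increments=[
    [[0,2.5,0,0],[0,3.5,0,0],[0,3.5,0,0],[0,3.5,0,0],[0,3.5,0,0],[0,3,0,0],[0,2.5,0,0],[0,1.2,0,0],[0,0,0,0],[0,0,0,0]],
  ],
)

```text
t: 24.5
eef_pos: [660.4, -17.4, 226.9]
tcp_rot: [-0.501, -0.499, 0.5, 0.501]
ft_force: [-1.0, -0.5, 0.5]
gripper_width: 85.1
```

Run:
```python
from h import *
import pickle
s=arm.observe();print(s["eef_pos"],s["gripper_width"],s["ft_force"])
c=calibration("wrist");pickle.dump(c,open("c8.pkl","wb"));im=snapshot("wrist");save(im,"w8")
a=cv2.imread("pics/w7.png")[60:260,190:450];b=cv2.imread("pics/w8.png")[60:260,190:340]
m=np.hstack([cv2.resize(x,None,fx=1.95,fy=2.8,interpolation=cv2.INTER_CUBIC) for x in (a,b)]);print(m.shape);cv2.imwrite("pics/m78.png",m)
```

```text
[660.43159968 -17.44543278 226.88211159] 85.08988422731679 [-1.03057865 -0.48148503  0.46232995]
(560, 799, 3)
```

View pics/m78.png

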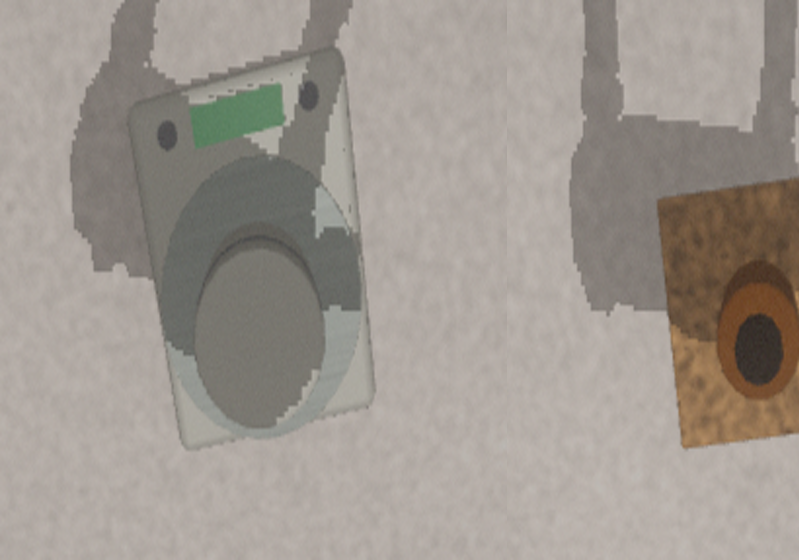

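Run:
```python
from h import *
import pickle
from scipy.optimize import least_squares
t=np.linspace(0,6.2832,120)
def fit(c,lo,hi,z,r,ox=0,x0=(655,-240)):
    k=lambda p:(np.array(p)-[ox,0])/[1.95,2.8]+[190,60]
    lo,hi=k(lo),k(hi)
    def g(p):
        e=np.array([proj(c,(p[0]+r*np.cos(a),p[1]+r*np.sin(a),z)) for a in t]);return np.r_[e.min(0)-lo,e.max(0)-hi]
    s=least_squares(g,x0);return s.x.round(1),s.fun.round(1)
c=pickle.load(open("c7.pkl","rb"))
print("jar",fit(c,(195,240),(325,428),111,29),"pan",fit(c,(160,155),(362,437),55,52))
c=pickle.load(open("c8.pkl","rb"))
print("shoulder",fit(c,(718,281),(801,399),53,22,507,(660,-18)),"collar",fit(c,(735,313),(784,385),66,12,507,(660,-18)))
e=np.array([proj(c,(660+22*np.cos(a),-18+22*np.sin(a),5)) for a in t]);print((e.min(0)-[190,60])*[1.95,2.8]+[507,0])
```

```text
jar (array([ 657.8, -248.4]), array([-1. ,  0.3,  1. , -0.3])) pan (array([ 660.2, -247.6]), array([ 0.1, -0.3, -0.1,  0.3]))
shoulder (array([663.7, -17.1]), array([-0.9, -0.5,  0.9,  0.5])) collar (array([663.2, -17.1]), array([-0. ,  0.6,  0. , -0.7]))
[719.80945599 248.2697727 ]
```

Request:
send_rows(
  increments=[
    [[0.2,0,-2,0],[0,0,-3.5,0],[0,0,-3.5,0],[0,0,-3.5,0],[0,0,-3.2,0],[0,0,-2.2,0],[0,0,-1.5,0],[0,0,-1,0],[0,0,-0.4,0],[0,0,0,0]],
  ],
)

```text
t: 25.38
eef_pos: [663.0, -18.0, 19.2]
tcp_rot: [-0.501, -0.499, 0.499, 0.501]
ft_force: [0.5, 0.1, 0.1]
gripper_width: 85.2
```

Request:
send_rows(
  increments=[
    [[0,0,0,0],[0,0,0,0],[0,0,0,0],[0,0,0,0],[0,0,0,0],[0,0,0,0],[0,0,0,0],[0,0,0,0]],
  ],
  gripper=3.5,
)

```text
t: 26.05
eef_pos: [664.2, -17.2, 21.3]
tcp_rot: [0.502, 0.5, -0.498, -0.5]
ft_force: [-0.1, 0.6, 5.9]
gripper_width: 42.8
```

Request:
send_rows(
  increments=[
    [[0,0,1,0],[0,0,2,0],[0,1,2,0],[-0.1,2.5,0,0],[-0.1,3.5,0,0],[-0.1,3.5,0,0],[-0.2,3.5,0,0],[-0.2,3.5,0,0],[-0.1,3.5,0,0],[-0.1,3,0,0]],
  ],
)

```text
t: 26.88
eef_pos: [652.7, 225.1, 69.4]
tcp_rot: [-0.5, -0.499, 0.499, 0.501]
ft_force: [0.6, 0.1, -1.1]
gripper_width: 42.8
```

Request:
send_rows(
  increments=[
    [[0,1.7,0,0],[0,0.8,-1,0],[0,0,-1.8,0],[0,0,-1,0],[0,0,-0.5,0],[0,0,-0.3,0],[0,0,0,0],[0,0,0,0]],
  ],
)

```text
t: 27.55
eef_pos: [654.5, 247.0, 23.7]
tcp_rot: [0.501, 0.499, -0.499, -0.501]
ft_force: [-0.4, -0.1, 0.4]
gripper_width: 42.8
```

Request:
send_rows(
  increments=[
    [[0,0.05,-0.1,0],[0,0,-0.1,0],[0,0,0,0],[0,0,0,0]],
  ],
)

```text
t: 27.88
eef_pos: [654.0, 248.3, 21.8]
tcp_rot: [0.501, 0.499, -0.499, -0.501]
ft_force: [0.2, -0.2, -0.5]
gripper_width: 43.0
```

Request:
send_rows(
  increments=[
    [[0,0,-0.1,0],[0,0,0,0],[0,0,0,0]],
  ],
)

```text
t: 28.13
eef_pos: [654.1, 248.4, 21.3]
tcp_rot: [0.501, 0.499, -0.499, -0.501]
ft_force: [-1.6, -1.3, 4.4]
gripper_width: 43.1
```

Request:
send_rows(
  increments=[
    [[0,0,0,0],[0,0,0,0],[0,0,0,0],[0,0,0.2,0],[0,0,1.5,0],[0,0,3,0],[0,0,4,0],[0,0,4,0],[0,0,4,0],[0,0,3.5,0]],
  ],
  gripper=8.5,
)

```text
t: 28.97
eef_pos: [654.4, 248.5, 227.0]
tcp_rot: [0.502, 0.5, -0.498, -0.5]
ft_force: [0.7, 0.1, 1.4]
gripper_width: 84.8
```

Request:
send_rows(
  increments=[
    [[-2,-3.4,0,0],[-2,-3.4,0,0],[-2,-3.4,0,0],[-2,-3.4,0,0],[-2,-3.4,0,0],[-2,-3.4,0,0],[-2,-3.4,0,0],[-2,-3.4,0,0],[-2,-3.4,0,0],[-2,-3.4,0,0]],
  ],
)

```text
t: 29.8
eef_pos: [452.8, -93.0, 223.8]
tcp_rot: [0.502, 0.5, -0.499, -0.5]
ft_force: [0.8, -1.0, -0.2]
gripper_width: 85.0
```

Request:
send_rows(
  increments=[
    [[-1,0,1,0],[0,0,0,0],[0,0,0,0]],
  ],
)

```text
t: 30.05
eef_pos: [444.4, -92.2, 234.0]
tcp_rot: [0.502, 0.499, -0.498, -0.5]
ft_force: [0.4, 0.4, -0.2]
gripper_width: 85.1
```

Run:
```python
from h import *
import pickle
s=arm.observe();print(s["eef_pos"],s["gripper_width"],s["ft_force"])
c=calibration("wrist");pickle.dump(c,open("c9.pkl","wb"));a=snapshot("wrist");save(a,"w9")
b=snapshot("scene");save(b,"scene9")
m=np.vstack([a[:300],cv2.resize(b[120:350,150:430],None,fx=640/280,fy=300/230)[:300]]);save(m,"m9")
```

```text
[444.4216081  -92.19883845 234.03902992] 85.12937630486987 [ 0.36583857  0.41918306 -0.19582839]
```

View pics/m9.png

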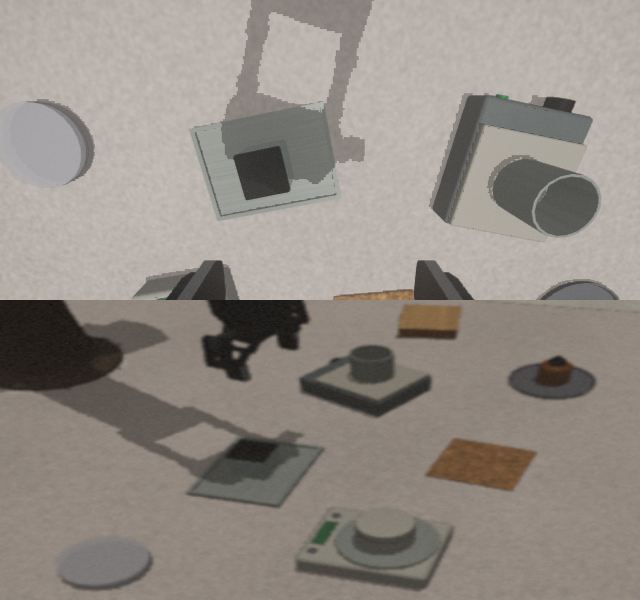

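Run:
```python
from h import *
import pickle
c=pickle.load(open("c9.pkl","rb"))
for z,P in((65,[(234,153),(284,146),(291,190),(243,199)]),(10,[(191,128),(324,101),(340,195),(218,219)])):print(np.array([ray(c,*p,z) for p in P]).mean(0))
im=snapshot("top");save(cv2.resize(im[130:195,195:300],None,fx=7,fy=7,interpolation=cv2.INTER_CUBIC),"t9")
```

```text
[ 437.6 -146.4]
[ 439.175 -149.85 ]
```

View pics/t9.png

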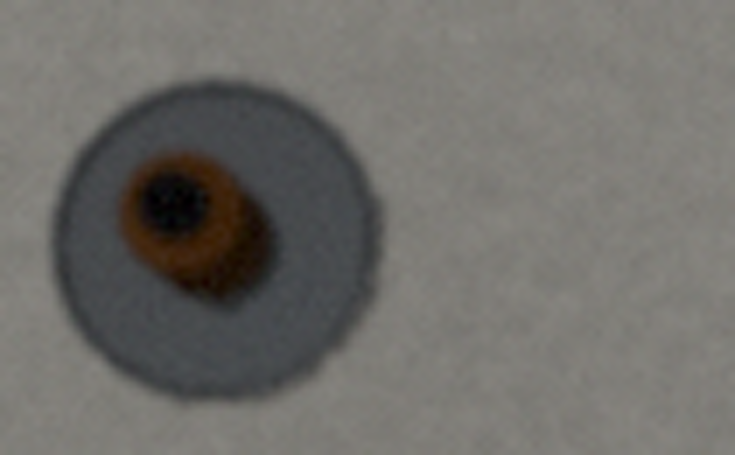

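Run:
```python
from h import *
T=calibration("top")
print("bottle",ray(T,182/7+195,209/7+130,53),"dish",ray(T,217.5/7+195,240/7+130,10))
s=arm.observe();print(s["qd"].round(3),s["t"])
arm.finish_job()
```

```text
bottle [653.6 246.5] dish [652.1 243.9]
[ 0.008  0.011  0.001 -0.001  0.001 -0.002] 30.2
the job is handed in; nothing more can be done
```

All four vessels are upright on their own places, and I handed the job in at about 30 s of the 144 s allowed.

**Order of moves:**
1. The bottle went onto the cork mat.
2. The beaker went from the tray to the stirrer.
3. The staining jar went from the balance to the tray, turned to line up with it.
4. The white jar went from the dish to the balance.
5. The bottle went from the mat into the dish.

Each vessel was lowered until the wrist felt light contact (about 4–6 N), then released.

**Last checks, measured from the pictures (distance from the middle of the place):**

| Vessel | Place | Off-centre |
|---|---|---|
| Beaker | stirrer plate | about 3 mm |
| White jar | balance pan | about 2.5 mm |
| Staining jar | tray | about 4 mm |
| Bottle | dish | about 3 mm |

- **Camera disagreement:** the cameras place the same objects up to 4 mm apart; for example, the dish centre came out 4 mm different between the top and wrist views. The distances above are therefore only good to a few millimetres.
- **Final state:** the gripper was open, well above the vessels and touching nothing, and nothing had tipped over.
- **Slide box:** no move touched it, and it looks unmoved in the last scene picture. I did not measure its position at the end.

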